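# Prime the bench oiler with its plunger

### The arm

A 7-joint arm with a two-finger parallel gripper is mounted at the origin on the work surface. World frame = base frame: x ahead of the robot, y to its left, z up, the work surface at z = 0. Lengths are in m, angles in rad, forces in N, time in s.
With the tool pointing down it reaches from about 0.4 to 0.9 m from the base axis. Payload 5.6 kg.
Tool frame: the origin (TCP) lies midway between the tips of the shut fingers; the grasp point (between the pads) lies 19 mm behind it; z points along the fingers, y is the line along which they close (so a half turn about z gives the same grasp; the last joint's range is limited). The gripper opens to 92 mm and grips with 3 to 60 N. Pads are 20 mm wide; open, the fingers measure 128 mm over their backs; the gripper's body (75 mm by 189 mm) begins 69 mm behind the grasp point.
Start: joints at [1.15, 0.468, -0.012, 1.603, 0.006, 1.071, -0.056], TCP at [0.24, -0.604, 0.215] pointing down, gripper open.
Joint ranges: [-2.53, 2.53], [-0.31, 2.02], [-1.57, 1.55], [0.28, 2.44], [-1.29, 4.43], [0.15, 1.84], [-2.92, 2.92]. Speed limits (rad/s): [2.57, 2.57, 3.14, 3.14, 3.14, 3.14, 3.14].

### API

Orientations are given as a unit quaternion [w, x, y, z].
In Python, from plant import status, cams, order gives the robot as it stands.
- The arm moves only by the shell command python3 -m creep 'ROWS' [FORCE]. ROWS is JSON, a list that holds one entry, the list of rows, each a list of 5 numbers: the closure, from 0 (fully open) to 1 (shut), then the shift along the tool's x, y, z each as a share of 40 cm, from -1 to 1, then the turn about the tool's z as a share of 45 degrees, from -1 to 1. A call has 1 to 20 rows; each row is the pose to reach, as a shift and turn from the pose commanded when the call began, along the tool's axes at that moment; what a row does not reach only later rows make up. A row lasts 1/10 s, in which the tool goes at most 50 mm and 8.59 degrees, less where a joint would pass 70% of its speed; a pose out of reach is approached as far as the arm can. A call with a number of a shift or a turn outside -1 to 1 is refused whole. A call with a gripper value outside its range is refused whole. The fingers move at their own pace and stop on an object; FORCE is the grip in N (left out, the last holds). Time passes only in rows, so rows that repeat a pose let the fingers close. It gives the time, the measured TCP pose, the force, the opening and the grip force at its end, in the units of the state.
- status.get_state(): the state, without advancing time (a new reading comes with each control period).
- cams.capture(name): name is "side" or "top" or "wrist"; returns a dict with "image" (400x640x3 uint8, red, green, blue), "depth" (400x640 float32, m along the optical axis (not along the pixel's ray), 0 where there is no reading), "vertical_fov" (degrees; the focal length in pixels is half the picture's height over the tangent of half this angle, whatever the lens; pixels are square), "cx", "cy" (the principal point, pixels), "extrinsics" (4x4, takes a point from camera to world coordinates). Camera axes: x right, y down, z forward; pixel columns grow to the right and rows downward; lengths in m; the calibration is good to about 2 mm. A picture is of the moment at which its call begins.
- order.hand_in(): hands the job in; it is judged then, once.
The state is a dict: "clock": time; "joints": joint angles; "qd": joint speeds; "joint_efforts": joint torques, N m; "position": TCP position; "orientation": TCP orientation; "force": force on the tool from outside, world axes, zero at the start; "ft_torque": the same for the moment, N m; "opening": opening from 0.0 (shut) to 1.0 (fully open); "grip_force": force on a finger pad.
Only numpy, scipy, OpenCV 4.12 (cv2) and the standard library are available. Lean on these libraries where they do the work, as an engineer would, in place of code of your own. Each camera call takes 0.05 s, during which the arm holds its last target. There are 200 camera calls.

### The job

Prime the bench oiler: with closed fingertips push its aluminium mushroom plunger down to the bottom and let it spring right back up, again and again, until the steel indicator pin at the side of the pump stands fully out. The pin must come out by pumping only, so do not touch it; do not press the solvent can's dish, and do not lift or shift the other things on the bench. Finish with the plunger let go and up.

Things in the scene. Friction and masses are not known exactly. Their poses are not given: they have to be found in the camera images.
- pump: hand oiler pump bolted to the bench: dark base plate 100 x 130 x 12 mm, grey upright cylinder 56 mm across and 98 mm tall, a aluminium mushroom plunger on top, and a grey barrel 36 mm across lying along the pump's +y axis with its axis 48 mm above the bench, from whose aluminium end nut the indicator pin comes out. Origin on the bench under the plunger's axis, z up
- plunger_top (a point): centre of the top of the aluminium mushroom head (42 mm across, flat top 36 mm across) of the plunger; straight above the pump's origin, 150 mm above the bench when up, 126 mm when pushed down; it goes straight down
- plunger (a joint): how far the plunger is pushed down (m): 0 up, 0.024 at its bottom stop. A spring takes it back up: about 5.5 N to start it, about 13 N to bottom it. Only long strokes work: pressed to the bottom and let up to the top, each stroke pushes the pin out by 8 mm (the very first by 3 to 11 mm); strokes of under 17 mm do not add up
- pin_out (a joint): how far the indicator pin has come out of the end nut (m): 0 in, 0.033 fully out. It starts anywhere from 0 to 0.012, so that usually 3 or 4 full strokes are needed; it stays where each stroke leaves it, and strokes beyond the last do nothing
- indicator_pin: steel indicator pin, 11 mm across, sliding out along the pump's +y axis from the aluminium end nut (76 mm from the pump's axis, 48 mm above the bench). Origin 1.5 mm inside its outer end, on its axis; fully in, 1.5 mm show; fully out, about 35 mm show
- can: grey plunger-top solvent can, 94 mm across, body 112 mm tall, fixed; an open steel dish 80 mm across on top, rim 142 mm above the bench. Not part of the job. It stands at the left or the right of the pump. Origin on the bench under its centre
- can_dish (a joint): how far the can's spring dish is pushed down (m): 0 up, 0.014 down
- socket: short steel socket (open tube), 28 mm across, 34 mm tall, standing on the bench between the pump and the can. Loose, not part of the job
- tin: small round aluminium tin, 46 mm across, 38 mm tall, standing between and a little beyond the pump and the can. Loose, not part of the job
- driver: screwdriver with a plastic handle, 190 mm long, lying crosswise near the robot on its left. Loose, not part of the job
- spanner: steel spanner, 190 mm long, lying crosswise near the robot on its right. Loose, not part of the job
- mallet: hammer with wooden handle, 280 mm long, lying crosswise beyond the work. Loose, not part of the job
- piston: aluminium piston, 72 mm across, 52 mm tall, standing at the left. Loose, not part of the job
- jar: amber glass jar with steel cap, 68 mm across, 85 mm tall, standing at the right. Loose, not part of the job
There are look-alikes about, which are no part of the job. What is shaped like the pump but blue or pink is not meant.

How it is judged:
By the outcome, as a careful person would: the job done as asked, in the order asked, and still so for the second after the job is handed in, with the robot touching nothing.
It also fails if it takes over 42 s, if anything falls off the work surface, if the arm or the gripper's body presses on something with over 40 N, if the wrist force passes 120 N, or if a joint passes its speed limit or range.

## Working session

There is one attempt and no reset: what is moved stays moved. The work goes in short steps, Python scripts to look and compute and a shell command to move; the robot and the scene stay as the last step left them, time stands still between calls to the robot, and variables do not carry over. Pictures are saved under pics/ and viewed, at most 10 in all, crops included, and the job is handed in when it is done.

```bash
mkdir -p pics
cat > h.py <<'E'
import numpy as np,cv2
from plant import status,cams,order
def cap(n,tag):
    c=cams.capture(n); np.savez(f'/tmp/{tag}.npz',**c); cv2.imwrite(f'pics/{tag}.png',c['image'][...,::-1]); return c
def load(tag): return np.load(f'/tmp/{tag}.npz')
def cloud(c):
    d=c['depth'];h,w=d.shape;f=h/2/np.tan(np.radians(float(c['vertical_fov']))/2)
    v,u=np.mgrid[:h,:w];P=np.stack([(u-c['cx'])/f*d,(v-c['cy'])/f*d,d],-1)
    E=np.array(c['extrinsics']);W=P@E[:3,:3].T+E[:3,3];W[d==0]=np.nan;return W
E
python3 - <<'E'
from h import *
a=cap('top','top1');b=cap('side','side1')
for c in(a,b): print(np.round(c['extrinsics'],3).tolist(),c['vertical_fov'],c['cx'],c['cy'])
s=status.get_state();print(s['clock'],s['position'],s['orientation'],s['opening'])
E
```

```text
[[0.002, -0.993, 0.115, 0.334], [-1.0, -0.005, -0.02, 0.046], [0.021, -0.114, -0.993, 1.668], [0.0, 0.0, 0.0, 1.0]] 45.636140800240966 315.2619747395932 201.3649186798618
[[-0.75, -0.378, 0.543, -0.139], [-0.662, 0.446, -0.602, 0.787], [-0.015, -0.811, -0.585, 0.855], [0.0, 0.0, 0.0, 1.0]] 47.772756388682 316.89192592039643 203.7703709013915
0.1 [ 0.2395078  -0.60371756  0.21375054] [-7.63583954e-04  9.82220340e-01  1.87730084e-01 -1.87485328e-04] 1.0017417869045044
```

View pics/top1.png

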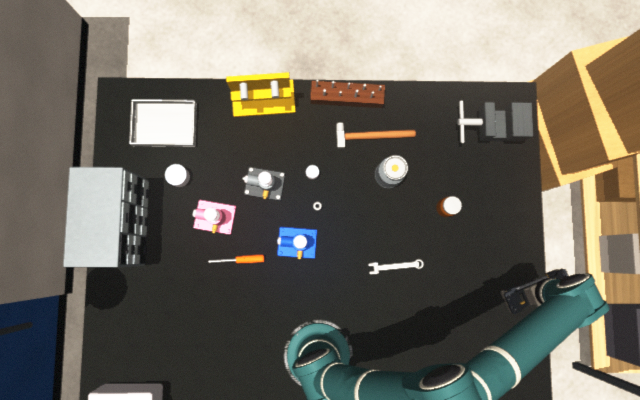

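View pics/side1.png

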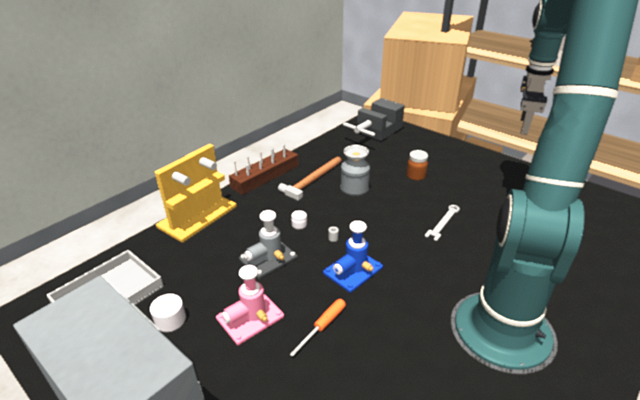

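Candidates in the top view are the grey pump (265,180), the pink look-alike (213,215), the blue look-alike (300,242) and the can's dish (395,168). The grey one with the dark base is the pump, at (268,217) in the side view. I'll check it in a crop and measure it.

Run:
```python
from h import *
A=load('top1');B=load('side1')
for n,c,(u0,u1,v0,v1) in(('top',A,(238,292,160,206)),('side',B,(235,300,205,280))):
    W=cloud(c)[v0:v1,u0:u1].reshape(-1,3);
    for lo,hi in((.14,.16),(.1,.14),(.055,.07),(.006,.018)):
        m=(W[:,2]>lo)&(W[:,2]<hi);Q=W[m]
        print(n,lo,len(Q), *(np.round([Q.mean(0),Q.min(0),Q.max(0)],3).tolist() if len(Q) else []))
    if n=='top':
        Q=W[(W[:,2]>.006)&(W[:,2]<.018)];r=cv2.minAreaRect((Q[:,:2]*1000).astype(np.float32));print(r)
i=cv2.resize(A['image'][155:210,235:300,::-1],None,fx=6,fy=6,interpolation=3)
j=cv2.resize(B['image'][200:285,225:310,::-1],None,fx=4,fy=4,interpolation=3)[:330]
cv2.imwrite('pics/c1.png',np.hstack([i[:330],j[:330]]))
# top heights of everything on the route
W=cloud(A);print(np.nanmax(W[100:270,240:480,2]))
```

```text
top 0.14 119 [0.586, 0.179, 0.15] [0.568, 0.161, 0.141] [0.605, 0.197, 0.157]
top 0.1 15 [0.576, 0.175, 0.105] [0.565, 0.158, 0.1] [0.593, 0.198, 0.139]
top 0.055 116 [0.591, 0.225, 0.063] [0.558, 0.154, 0.055] [0.61, 0.254, 0.07]
top 0.006 620 [0.585, 0.185, 0.011] [0.511, 0.098, 0.006] [0.673, 0.285, 0.018]
((592.0209350585938, 191.3365478515625), (161.24400329589844, 187.1064910888672), 0.36274540424346924)
side 0.14 352 [0.51, 0.285, 0.149] [0.445, 0.159, 0.14] [0.608, 0.37, 0.153]
side 0.1 105 [0.57, 0.196, 0.118] [0.455, 0.163, 0.1] [0.596, 0.361, 0.14]
side 0.055 232 [0.581, 0.217, 0.062] [0.556, 0.164, 0.055] [0.606, 0.255, 0.07]
side 0.006 606 [0.567, 0.191, 0.012] [0.482, 0.038, 0.006] [0.776, 0.261, 0.018]
0.169622386098911
```

View pics/c1.png

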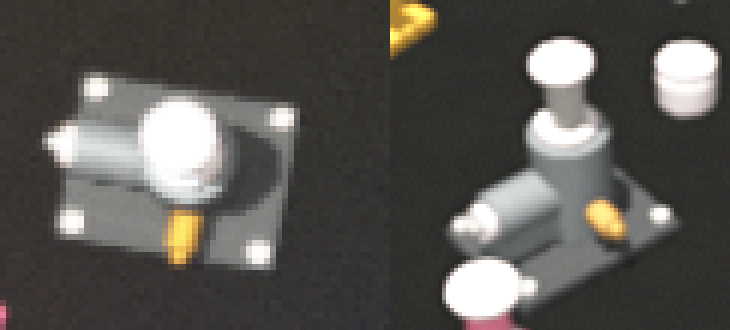

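The crop shows the grey pump, with the plunger head at about (180,140) left and (562,62) right and the barrel pointing to +y. The head centre is about (0.586, 0.179, 0.150), which matches the stated height. I'll travel there at z≈0.21 with the fingers shut, in two halves.

```bash
python3 -m creep '[[[1,0.76,-0.75,0,0],[1,0.76,-0.75,0,0],[1,0.76,-0.75,0,0],[1,0.76,-0.75,0,0],[1,0.76,-0.75,0,0],[1,0.76,-0.75,0,0],[1,0.76,-0.75,0,0],[1,0.76,-0.75,0,0],[1,0.76,-0.75,0,0],[1,0.76,-0.75,0,0],[1,0.76,-0.75,0,0]]]' 20
```

```text
clock: 1.2
position: [0.4115, -0.2132, 0.2144]
orientation: [0.0, 0.982, 0.188, -0.0]
force: [0.2, -1.4, -1.6]
opening: 0.065
grip_force: 0.0
```

```bash
python3 -m creep '[[[1,0.765,-0.75,0,0],[1,0.765,-0.75,0,0],[1,0.765,-0.75,0,0],[1,0.765,-0.75,0,0],[1,0.765,-0.75,0,0],[1,0.765,-0.75,0,0],[1,0.765,-0.75,0,0],[1,0.765,-0.75,0,0],[1,0.765,-0.75,0,0],[1,0.765,-0.75,0,0],[1,0.765,-0.75,0,0],[1,0.765,-0.75,0,0]]]'
python3 - <<'E'
from h import *
s=status.get_state();print(s['clock'],s['position'],s['force'],s['opening'])
c=cap('wrist','w1');b=cap('side','side2')
for n,k in(('wrist',c),('side',b)):
    W=cloud(k).reshape(-1,3);m=(abs(W[:,2]-.15)<.005)&(np.hypot(W[:,0]-.586,W[:,1]-.179)<.035);Q=W[m]
    print(n,len(Q),*(np.round([Q.mean(0),Q.min(0),Q.max(0)],3).tolist() if len(Q) else []))
i=c['image'][...,::-1];j=cv2.resize(b['image'][140:300,200:330,::-1],None,fx=2.5,fy=2.5)
cv2.imwrite('pics/v2.png',np.hstack([cv2.resize(i,(470,294)),cv2.resize(j,(239,294))]))
E
```

```text
clock: 2.4
position: [0.5856, 0.1755, 0.2141]
orientation: [0.001, 0.983, 0.186, -0.001]
force: [-0.8, -0.8, 0.2]
opening: 0.007
grip_force: 0.0
2.4 [0.58562175 0.17547533 0.21405536] [-0.78702562 -0.8245537   0.23213121] 0.006786909399246704
wrist 1849 [0.587, 0.181, 0.15] [0.565, 0.159, 0.146] [0.606, 0.2, 0.153]
side 124 [0.582, 0.18, 0.15] [0.564, 0.159, 0.145] [0.603, 0.199, 0.154]
```

View pics/v2.png

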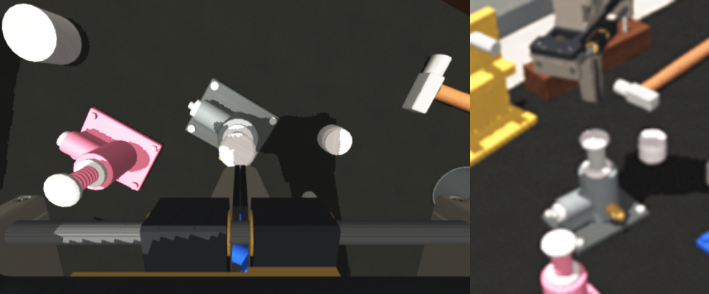

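The wrist view shows the plunger head at about (237,145), right ahead of the fingertips, and the fingers clear of everything. The head centre is (0.586, 0.180). Next comes a first careful press.

```bash
python3 -m creep '[[[1,0.004,-0.01,0.05,0],[1,0.004,-0.01,0.1,0],[1,0.004,-0.01,0.14,0],[1,0.004,-0.01,0.16,0],[1,0.004,-0.01,0.18,0],[1,0.004,-0.01,0.2,0],[1,0.004,-0.01,0.215,0],[1,0.004,-0.01,0.222,0],[1,0.004,-0.01,0.222,0],[1,0.004,-0.01,0.222,0]]]'
```

```text
clock: 3.5
position: [0.5848, 0.1812, 0.1273]
orientation: [0.001, 0.982, 0.187, -0.001]
force: [-6.5, -4.6, 12.3]
opening: 0.005
grip_force: 5.8
```

```bash
python3 -m creep '[[[1,0,0,0.007,0],[1,0,0,0.012,0],[1,0,0,0.012,0],[1,0,0,0.012,0]]]'
python3 - <<'E'
from h import *
k=cap('side','s3');W=cloud(k).reshape(-1,3)
print(status.get_state()['force'])
E
python3 -m creep '[[[1,0,0,-0.03,0],[1,0,0,-0.06,0],[1,0,0,-0.09,0],[1,0,0,-0.09,0],[1,0,0,-0.09,0],[1,0,0,-0.09,0]]]'
python3 - <<'E'
from h import *
a=load('side1')['image'];b=load('s3')['image'];c=cap('side','s4')['image']
W=cloud(load('s4'));m=(np.hypot(W[...,0]-.586,W[...,1]-.18)<.03)&(W[...,2]<.158);print(np.nanmax(W[...,2][m]))
f=lambda i:cv2.resize(i[195:285,225:300,::-1],None,fx=3.5,fy=3.5,interpolation=3)
cv2.imwrite('pics/v3.png',np.hstack([f(a),f(b),f(c)]))
E
```

```text
clock: 3.9
position: [0.585, 0.1813, 0.1262]
orientation: [0.002, 0.982, 0.187, -0.0]
force: [-14.5, -8.3, 33.8]
opening: 0.005
grip_force: 16.8
[-14.15151717  -7.70926092  32.5715223 ]
clock: 4.55
position: [0.5851, 0.1827, 0.1561]
orientation: [0.0, 0.982, 0.188, -0.001]
force: [0.7, 0.1, -0.4]
opening: 0.006
grip_force: 0.0
0.1571773352743605
```

View pics/v3.png

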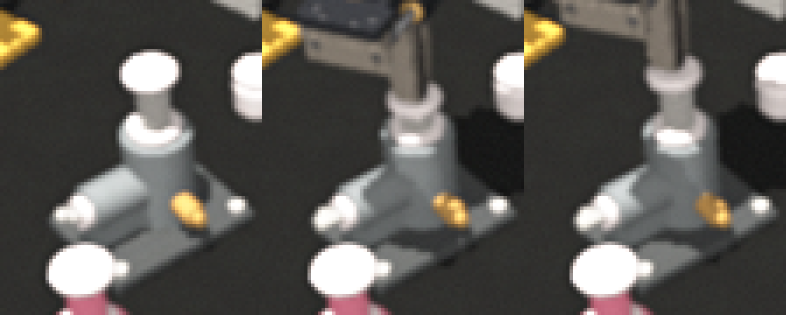

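The three panels (start, pressed, released) show the plunger going fully down and springing back up. The pin end sits at about (65,215) in the first panel and has barely moved. I'll do two more strokes and then measure the pin.

```bash
python3 -m creep '[[[1,0,0,0.03,0],[1,0,0,0.06,0],[1,0,0,0.085,0],[1,0,0,0.1,0],[1,0,0,0.1,0],[1,0,0,0.1,0],[1,0,0,0.06,0],[1,0,0,0.02,0],[1,0,0,0,0],[1,0,0,0,0],[1,0,0,0,0],[1,0,0,0.03,0],[1,0,0,0.06,0],[1,0,0,0.085,0],[1,0,0,0.1,0],[1,0,0,0.1,0],[1,0,0,0.1,0],[1,0,0,0.1,0]]]'
python3 -m creep '[[[1,0,0,-0.04,0],[1,0,0,-0.08,0],[1,0,0,-0.1,0],[1,0,0,-0.1,0],[1,0,0,-0.1,0]]]'
cat > pin.py <<'E'
from h import *
import sys
t=sys.argv[1];s=cap('side',t);w=cap('wrist',t+'w');T=cap('top',t+'t')
o=np.array([.586,.18])
for n,k in(('side',load('side1')),('wrist0',load('w1')),('side',s),('wrist',w),('top',T)):
    W=cloud(k).reshape(-1,3);r=W[:,:2]-o
    a=np.radians(90+float(sys.argv[2])) ;d=np.array([np.cos(a),np.sin(a)]);e=np.array([-d[1],d[0]])
    al=r@d;la=r@e;m=(al>.03)&(al<.14)&(abs(la)<.012)&(W[:,2]>.035)&(W[:,2]<.075)
    q=np.sort(al[m]);mm=(al>.03)&(al<.07)&(abs(la)<.03)&(W[:,2]>.055)&(W[:,2]<.075)
    if len(q):print(n,len(q),'reach',np.round(q[-4:],4),'barrel lateral',np.round(la[mm].mean(),4) if mm.any() else None)
f=lambda i:cv2.resize(i[195:285,225:300,::-1],None,fx=4,fy=4,interpolation=3)
cv2.imwrite(f'pics/{t}c.png',np.hstack([f(s['image']),cv2.resize(w['image'][50:250,200:400,::-1],(360,360))]))
E
python3 pin.py p1 -8
```

```text
clock: 6.4
position: [0.5862, 0.1831, 0.1259]
orientation: [0.002, 0.982, 0.188, 0.001]
force: [-21.3, -8.9, 65.3]
opening: 0.007
grip_force: 32.7
clock: 6.9
position: [0.5845, 0.1823, 0.155]
orientation: [0.0, 0.982, 0.188, -0.001]
force: [0.4, -0.5, -1.1]
opening: 0.002
grip_force: 0.0
side 152 reach [0.0805 0.0806 0.081  0.0819] barrel lateral 0.0048
wrist0 1011 reach [0.0825 0.0825 0.0826 0.0829] barrel lateral -0.0018
side 192 reach [0.1082 0.1083 0.109  0.1092] barrel lateral 0.0049
wrist 1850 reach [0.1099 0.1099 0.1101 0.1103] barrel lateral -0.0022
top 22 reach [0.0933 0.095  0.0959 0.0972] barrel lateral None
```

View pics/p1c.png

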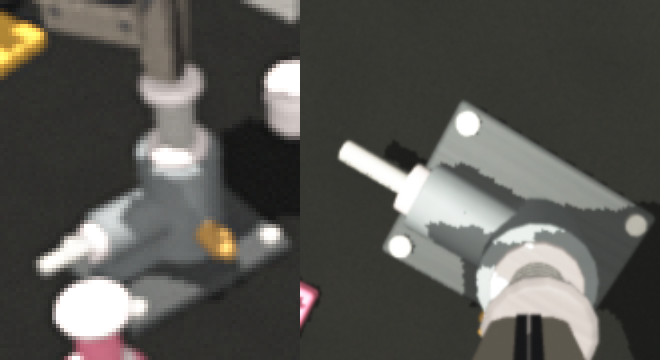

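The wrist crop shows the pin standing well out, with its tip at (345,150). The reach is about 0.110 m against an expected 0.111 m when full, so I'll do one more full stroke, which does no harm, with a softer bottom.

```bash
python3 -m creep '[[[1,0,0,0.03,0],[1,0,0,0.06,0],[1,0,0,0.08,0],[1,0,0,0.09,0],[1,0,0,0.09,0]]]'
```

```text
clock: 7.55
position: [0.5864, 0.1832, 0.1262]
orientation: [0.001, 0.982, 0.188, 0.001]
force: [-11.9, -5.2, 38.7]
opening: 0.007
grip_force: 19.1
```

At the bottom (z 0.126). Next I'll release and lift well clear.

```bash
python3 -m creep '[[[1,0,0,-0.04,0],[1,0,0,-0.08,0],[1,0,0,-0.15,0],[1,0,0,-0.25,0],[1,0,0,-0.3,0],[1,0,0,-0.3,0],[1,0,0,-0.3,0]]]'; python3 pin.py p2 -8
python3 - <<'E'
from h import *
W=cloud(load('p2w')).reshape(-1,3);m=(np.hypot(W[:,0]-.586,W[:,1]-.18)<.018)&(W[:,2]>.1)&(W[:,2]<.17);print(np.nanmedian(W[m],0))
E
```

```text
clock: 8.25
position: [0.585, 0.1825, 0.2396]
orientation: [0.0, 0.982, 0.188, -0.001]
force: [-0.8, 0.4, -0.2]
opening: 0.004
grip_force: 0.0
side 152 reach [0.0805 0.0806 0.081  0.0819] barrel lateral 0.0048
wrist0 1011 reach [0.0825 0.0825 0.0826 0.0829] barrel lateral -0.0018
side 192 reach [0.1082 0.1089 0.1091 0.1091] barrel lateral 0.0052
wrist 1107 reach [0.1095 0.1098 0.1099 0.1103] barrel lateral -0.0016
top 8 reach [0.1    0.1031 0.1033 0.1077] barrel lateral None
[0.58646398 0.18022588 0.15022257]
```

View pics/p2c.png

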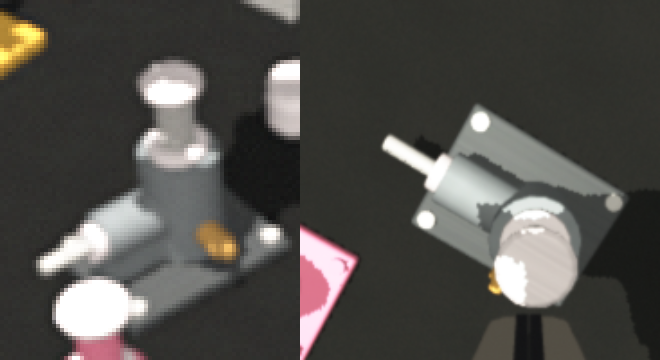

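The extra stroke left the pin unchanged (tip at (388,145)), so it is at its end stop. The plunger is up at z 0.150 and the gripper is clear.

```bash
python3 -c "from plant import order;print(order.hand_in())"
```

```text
the job is handed in; nothing more can be done
None
```

The oiler is primed and handed in: four full plunger strokes brought the indicator pin fully out (the last one moved it no further), the plunger is up and released, the arm touched only the plunger, and the clock was near 8 s of the 42 s allowed.

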